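Snap a carousel-horse ornament into its plinth and tug-test it

ROBOT

A 7-joint arm with a two-finger parallel gripper is mounted at the origin on the work surface. World frame = base frame: x ahead of the robot, y to its left, z up, the work surface at z = 0. Lengths are in m, angles in degrees, forces in N, time in s.
With the tool pointing down it reaches from about 0.4 to 0.925 m from the base axis. Payload 5.6 kg.
Tool frame: the origin (TCP) lies between the finger pads, 19 mm behind the fingertips; this is the grasp point; z points along the fingers, y is the line along which they close (so a half turn about z gives the same grasp; the last joint's range is limited). The gripper opens to 85 mm and grips with 20 to 120 N. Pads are 22 mm wide; open, the fingers measure 114 mm over their backs; the gripper's body (76 mm by 85 mm) begins 54 mm behind the grasp point. The pads swing forward as they close: fully open they stand 13 mm farther back than shut.
Start: joints at [62.338, 26.786, -0.665, 91.828, 0.344, 61.387, -3.226], TCP at [0.277, -0.588, 0.25] pointing down, gripper open.
Joint ranges: [-144.91, 144.91], [-17.63, 115.5], [-89.93, 88.59], [15.96, 139.68], [-74.01, 254.01], [8.47, 105.57], [-167.45, 167.45]. Speed limits (degrees/s): [147.25, 147.25, 180, 180, 180, 180, 180].

INTERFACE

Orientations are given as [roll, pitch, yaw] about the fixed x, y, z axes, in that order (R = Rz(yaw) Ry(pitch) Rx(roll)).
In Python, from rig import r gives the robot as it stands.
- The arm moves only by the tool move_arm, never from a script. Its argument "steps" is a list that holds one entry, the list of rows, each a list of 5 numbers: the closure, from 0 (fully open) to 1 (shut), then the shift along the tool's x, y, z in units of 150 mm (1.0 is 150 mm), then the turn about the tool's z in units of 360 degrees (1.0 is 360 degrees). In form: [[[claw, x, y, z, roll], ...]]. A call has 1 to 8 rows; each row is the pose to reach, as a shift and turn from the pose commanded when the call began, along the tool's axes at that moment, turning the shorter way round; what a row does not reach only later rows make up. A row lasts 1/12 s, in which the tool goes at most 41.7 mm and 7.16 degrees, less where a joint would pass 70% of its speed; a pose out of reach is approached as far as the arm can. A call with a number of a shift or a turn outside -1 to 1 is refused whole. A call with a gripper value outside its range is refused whole. The fingers move at their own pace and stop on an object; "grip_force" is the grip in N (left out, the last holds). Time passes only in rows, so rows that repeat a pose let the fingers close. It gives the time, the measured TCP pose, the force, the opening and the grip force at its end, in the units of the state.
- r.get_state(): the state, without advancing time (a new reading comes with each control period).
- r.read_camera(name): name is "side" or "top"; returns a dict with "image" (480x640x3 uint8, blue, green, red), "mtx" (3x3 intrinsics, pixels), "distortion" ([k1, k2, p1, p2, k3] as OpenCV has them; the pictures are not rectified), "R" (3x3) and "t" (3): a world point X has camera coordinates R X + t. Camera axes: x right, y down, z forward; pixel columns grow to the right and rows downward; lengths in m; the calibration is good to about 2 mm. A picture is of the moment at which its call begins. There is no depth.
- r.hand_in(): hands the job in; it is judged then, once.
The state is a dict: "time_s": time; "joint_positions": joint angles; "dq": joint speeds; "effort": joint torques, N m; "tcp_pos": TCP position; "ee_rot": TCP orientation; "wrist_force": force on the tool from outside, world axes, zero at the start; "torque": the same for the moment, N m; "finger_gap": finger opening in m; "grip_force": force on a finger pad.
Only numpy, scipy, OpenCV 4.12 (cv2) and the standard library are available. Lean on these libraries where they do the work, as an engineer would, in place of code of your own. Each camera call takes 0.05 s, during which the arm holds its last target. There are 200 camera calls.

TASK

Take the carousel horse out of the wooden stand and press its pole gently into the empty green plinth until it is fully home, with the collar down on the plinth's top. Then check that the clip has caught: pull the pole straight up with about 12 N for a good second without ever tugging much harder, let it down fully home again and leave it standing there. Leave the other things on the counter as they are.

Things in the scene. Friction and masses are not known exactly. Their poses are not given: they have to be found in the camera images.
- horse: Loose ornament, 0.11 to 0.23 kg: white plastic horse (130 mm long, nose to +x) on an upright brass pole, 12 mm diameter. Origin: on the pole's axis, at the underside of its collar (30 mm wide, 6 mm thick); z up the pole. Horse spans z = 10 to 102 mm (saddle top 75, ears at x = 35 to 55, barrel 36 wide). The bare pole ends in a dome at z = 144 mm.
- horse_grip (a point): Point on the pole's axis, 125 mm above the horse's origin, on the bare pole between the saddle (75 mm) and its domed upper end (144 mm). Grip here from above, TCP at this point, fingers closing within about 40 degrees of the horse's y so as to clear its head; a firm grip (60 N) does not slip.
- horse_tip (a point): Lower end of the pole's foot, on the axis, 60 mm below the horse's origin. Foot, in the horse's z: 15 mm shank down to -22 mm, 9 mm neck down to -46, then a 15 mm barb with a flat upper shoulder at -46, tapering from -50 to 6 mm diameter at the tip.
- stand: Fixed pale wooden block, 80 x 80 x 70 mm, origin under its centre, z up, with a central upright hole of 20 mm diameter, 66 mm deep. At the start the horse's foot hangs loosely in this hole with its collar on the block's top.
- plinth: Fixed round green plinth, 80 mm high, 104 mm across its top (120 mm at the foot), origin under its centre, z up. A central 18 mm hole passes through its 24 mm thick deck. Under the deck, unseen, a spring clip of two steel jaws lets the barb in and then locks it.
- socket (a point): Centre of the hole's mouth, on the plinth's flat top; z up. Pushing the barb through the clip takes about 5 to 9 N, somewhere between 32 and 2 mm short of home; home is the collar resting on the top. The clip's depth is unseen and differs: a caught pole lifts freely by 2 to 16 mm, then the clip resists by about 4 N per mm.
- finished: Bystander: a finished ornament, the same horse on a plinth of the same size, 224 mm high, 2.2 kg. Origin under the plinth's centre.
- giftbox: Bystander: closed cardboard box, 60 x 80 x 50 mm, origin under its centre.
- jar: Bystander: round closed jar, 64 mm across, 85 mm high, origin under its centre.
There are look-alikes about, which are no part of the job. Leave any red look-alike of the horse alone.

How it is judged:
By the outcome, as a careful person would: the job done as asked, in the order asked, and still so for the second after the job is handed in, with the robot touching nothing.
It also fails if it takes over 61 s, if anything falls off the work surface, if the arm or the gripper's body presses on something with over 40 N, if the wrist force passes 120 N, or if a joint passes its speed limit or range.

## Working session

There is one attempt and no reset: what is moved stays moved. The work goes in short steps, Python scripts to look and compute and a tool call to move; the robot and the scene stay as the last step left them, time stands still between calls to the robot, and variables do not carry over. Pictures are saved under pics/ and viewed, at most 10 in all, crops included, and the job is handed in when it is done.

Besides the shell and the picture viewer there is one more tool, called after "Request:" by a JSON object that holds its "method" and its "body". move_arm: Moves the arm, as the interface text tells. Its arguments: {"type":"object","properties":{"steps":{"type":"array","items":{"type":"array","items":{"type":"array","items":{"type":"number"}}}},"grip_force":{"type":"number"}},"required":["steps"]}

```bash
mkdir -p pics; ls; python3 - <<'E'
from rig import r
import cv2,json
for n in("side","top"):
    c=r.read_camera(n); cv2.imwrite(f"pics/{n}0.png",c["image"]); print(n,c["mtx"],c["distortion"],c["R"],c["t"])
print(r.get_state())
E
```

```text
pics
side [[453.0678681    0.         317.18662354]
 [  0.         453.0678681  248.35149546]
 [  0.           0.           1.        ]] [-0.05123059  0.          0.          0.          0.        ] [[-0.81789105 -0.57525294 -0.01175896]
 [-0.36189798  0.53021763 -0.76674579]
 [ 0.44730758 -0.62285898 -0.64184314]] [0.4324336  0.3617034  1.10295457]
top [[578.08600049   0.         320.27424043]
 [  0.         578.08600049 242.75263101]
 [  0.           0.           1.        ]] [-0.12804542  0.          0.          0.          0.        ] [[-0.01404286 -0.99988943  0.00489096]
 [-0.98952131  0.01319393 -0.1437828 ]
 [ 0.14370237 -0.00685883 -0.98959718]] [-0.09641656  0.6053588   1.83086401]
{'time_s': 0.1, 'joint_positions': array([62.3381575 , 26.83211515, -0.66370474, 91.87511395,  0.34358187,
       61.38871964, -3.2250861 ]), 'dq': array([-0.03061698, -0.07279336,  0.0511123 , -0.21882134,  0.03594069,
        0.08375912,  0.10154853]), 'effort': array([ 1.34097954e-03, -5.33511114e+01,  2.15577014e-02, -2.51967734e+01,
        1.15071386e-02,  4.25657970e-03,  1.27230825e-05]), 'tcp_pos': array([ 0.2764661 , -0.58774579,  0.24912425]), 'ee_rot': array([-1.79906277e+02,  7.06363724e-03,  2.51940369e+01]), 'wrist_force': array([-0.36195289,  0.15380449, -0.18153486]), 'torque': array([ 0.03117376,  0.02321363, -0.00737946]), 'grip_force': 0.0, 'finger_gap': 0.08544302361480613}
```

View pics/side0.png

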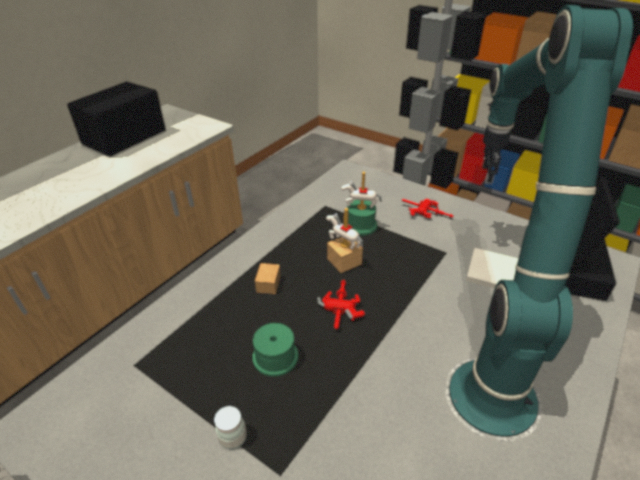

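View pics/top0.png

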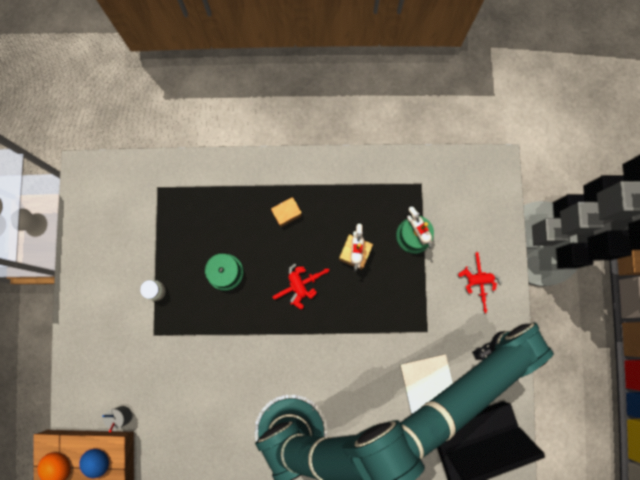

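The side view shows the plinth at about (274,345), the horse in its stand at (345,235) and the finished ornament at (362,205). In the top view they are at (223,271), (356,248) and (416,232). I'll enlarge the relevant parts.

```bash
python3 - <<'E'
import cv2,numpy as np
s=cv2.imread("pics/side0.png");t=cv2.imread("pics/top0.png")
f=lambda i,x,y,w,h,k:cv2.resize(i[y:y+h,x:x+w],None,fx=k,fy=k,interpolation=cv2.INTER_CUBIC)
a=f(s,310,190,80,90,5);b=f(t,320,210,80,90,5)[:, :400]
cv2.imwrite("pics/c1.png",np.hstack([a,b]))
a=f(s,234,305,80,90,5);b=f(t,185,226,80,90,5)
cv2.imwrite("pics/c2.png",np.hstack([a,b]))
E
```

```text
(no output)
```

View pics/c1.png

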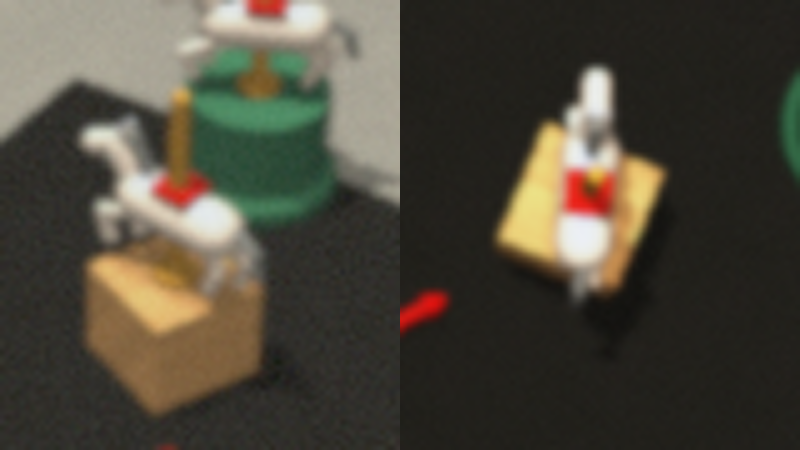

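View pics/c2.png

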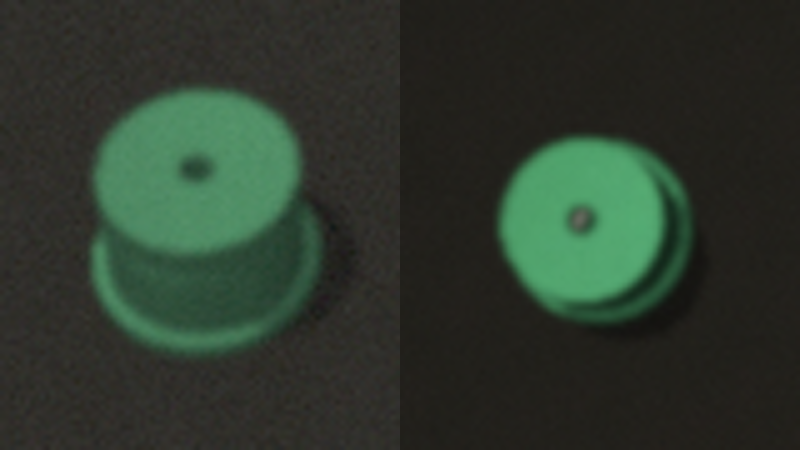

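The side crop shows the pole dome at (181,90) and the plinth hole at (197,168). The top crop shows the dome at (597,181) and the hole at (581,220). The horse's nose points to world +x, so I'll triangulate.

```bash
cat > h.py <<'E'
import cv2,numpy as np,pickle
from rig import r
from scipy.optimize import least_squares
def cams(): return {n:r.read_camera(n) for n in("side","top")}
def proj(c,X): return cv2.projectPoints(np.float64(X).reshape(-1,1,3),cv2.Rodrigues(c["R"])[0],c["t"],c["mtx"],np.array(c["distortion"]))[0].reshape(-1,2)
def tri(C,p):
    s=least_squares(lambda X:np.concatenate([proj(C[n],X)[0]-p[n] for n in p]),[.6,0,.1]); return s.x,s.fun
def onz(C,n,p,z):
    return least_squares(lambda X:proj(C[n],[*X,z])[0]-p,[.6,0]).x
def st():
    s=r.get_state(); print({k:np.round(s[k],4) for k in("time_s","tcp_pos","ee_rot","wrist_force","torque","finger_gap","grip_force","joint_positions")})
E
python3 - <<'E'
from h import *
C=cams()
q=lambda x,y,u,v:np.array([u+(x+.5)/5-.5,v+(y+.5)/5-.5])
print("dome",tri(C,{"side":q(181,92,310,190),"top":q(197,181,320,210)}))
print("hole",tri(C,{"side":q(197,168,234,305),"top":q(181,220,185,226)}))
# top disc by colour
for n,b in(("side",(234,305)),("top",(185,226))):
    im=C[n]["image"][b[1]:b[1]+90,b[0]:b[0]+80]; g=im[:,:,1].astype(int)-im[:,:,2]
    print(n,g.max(),"G lvl",np.percentile(im[:,:,1][g>30],[5,25,50,75,95]))
    P=[]
    # disc edge residual fit at z=.08 r=.052: maximise mean inside-outside contrast
    G=cv2.GaussianBlur(C[n]["image"][:,:,1].astype(np.float32),(0,0),.7)
    a=np.linspace(0,2*np.pi,120,endpoint=False)
    def sc(x,z=.08):
        f=lambda R:cv2.remap(G,proj(C[n],np.c_[x[0]+R*np.cos(a),x[1]+R*np.sin(a),0*a+z]).astype(np.float32)[None],None,1)[0]
        return -(f(.048)-f(.056)).mean()
    from scipy.optimize import minimize
    h0=onz(C,n,q(197,168,234,305) if n=="side" else q(181,220,185,226),.08)
    s=minimize(sc,h0,method="Nelder-Mead",options=dict(initial_simplex=[h0,h0+[.01,0],h0+[0,.01]])); print("hole@.08",h0,"disc",s.x,s.fun)
print("dome@.21",onz(C,"side",q(181,92,310,190),.21),onz(C,"top",q(197,181,320,210),.21))
a,b=onz(C,"top",q(197,75,320,210),.16),onz(C,"top",q(182,270,320,210),.13); print("yaw",np.degrees(np.arctan2(*(a-b)[::-1])))
E
```

```text
dome (array([ 0.5709629 , -0.21694841,  0.20979637]), array([ 0.63717649,  0.09270146, -0.29993185, -0.55890314]))
hole (array([0.51677704, 0.2122923 , 0.07567786]), array([-0.18879234, -0.02889771,  0.1288523 ,  0.20008671]))
side 66 G lvl [ 77.  91. 133. 141. 145.]
hole@.08 [0.51383957 0.21460288] disc [0.51387531 0.21486211] -59.5233039855957
top 87 G lvl [ 73. 119. 161. 165. 168.]
hole@.08 [0.51698682 0.21198813] disc [0.51718096 0.21191501] -75.4512710571289
dome@.21 [ 0.57265119 -0.21603383] [ 0.56925589 -0.21778117]
yaw -4.843835724903215
```

Request:
{"method": "move_arm", "body": {"steps": [[[0,0.943,-0.467,-0.15,0.07],[0,0.943,-0.467,-0.15,0.07],[0,0.943,-0.467,-0.15,0.07],[0,0.943,-0.467,-0.15,0.07],[0,0.943,-0.467,-0.15,0.07]]]}}

```text
time_s: 0.62
tcp_pos: [0.3819, -0.4576, 0.2735]
ee_rot: [-179.9, -0.2, 0.5]
wrist_force: [-0.4, -0.0, 0.9]
finger_gap: 0.0855
grip_force: 0.0
```

Request:
{"method": "move_arm", "body": {"steps": [[[0,0.7,-0.85,0,0],[0,0.7,-0.85,0,0],[0,0.7,-0.85,0,0],[0,0.7,-0.85,0,0],[0,0.7,-0.85,0,0]]]}}

```text
time_s: 1.03
tcp_pos: [0.4861, -0.3283, 0.2724]
ee_rot: [-179.7, -0.2, 0.8]
wrist_force: [0.4, 1.1, 0.5]
finger_gap: 0.0855
grip_force: 0.0
```

```bash
python3 -c "
from h import *;st()"
```

```text
{'time_s': np.float64(1.0333), 'tcp_pos': array([ 0.4861, -0.3283,  0.2724]), 'ee_rot': array([-179.7442,   -0.1903,    0.7735]), 'wrist_force': array([0.3644, 1.1328, 0.4878]), 'torque': array([ 0.0038, -0.0489,  0.0091]), 'finger_gap': np.float64(0.0855), 'grip_force': np.float64(0.0), 'joint_positions': array([ 33.3307,  19.5281,  -3.0291,  99.5877,   0.7952,  60.8818,
       -59.1371])}
```

Request:
{"method": "move_arm", "body": {"steps": [[[0,0.55,-0.75,0,0],[0,0.55,-0.75,0,0],[0,0.55,-0.75,0,0],[0,0.55,-0.75,0,0],[0,0.55,-0.75,0,0],[0,0.55,-0.75,0,0]]]}}

```text
time_s: 1.53
tcp_pos: [0.5625, -0.2242, 0.2721]
ee_rot: [180.0, 0.1, 0.1]
wrist_force: [-0.8, -0.1, -0.5]
finger_gap: 0.0855
grip_force: 0.0
```

```bash
python3 - <<'E'
from h import *
st();C=cams()
f=lambda i,x,y,w,h,k:cv2.resize(i[y:y+h,x:x+w],None,fx=k,fy=k,interpolation=cv2.INTER_CUBIC)
cv2.imwrite("pics/c3.png",np.hstack([f(C["side"]["image"],310,170,80,100,5),f(C["top"]["image"],320,190,80,100,5)]))
E
```

```text
{'time_s': np.float64(1.5333), 'tcp_pos': array([ 0.5625, -0.2242,  0.2721]), 'ee_rot': array([1.799948e+02, 5.110000e-02, 1.340000e-01]), 'wrist_force': array([-0.8054, -0.0756, -0.5235]), 'torque': array([-0.0797,  0.0361,  0.0233]), 'finger_gap': np.float64(0.0855), 'grip_force': np.float64(0.0), 'joint_positions': array([ 22.785 ,  21.5639,  -5.4681,  96.772 ,   2.3005,  61.8196,
       -73.257 ])}
```

View pics/c3.png

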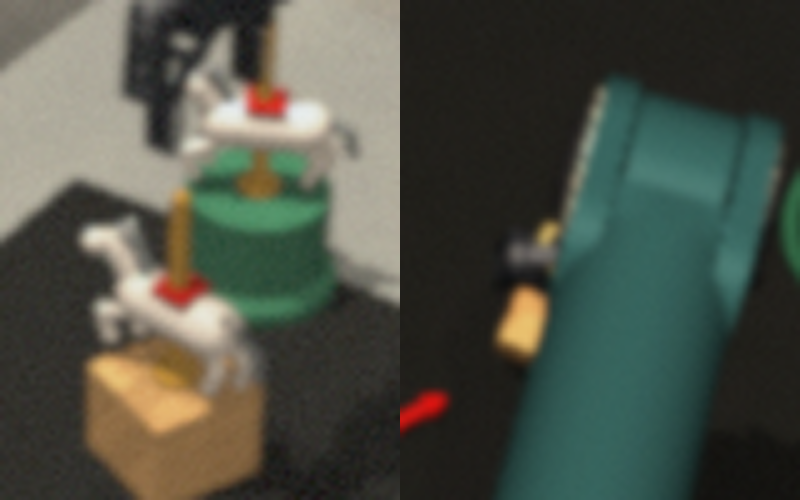

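The side view shows the gripper above and beside the pole (fingertip near (160,150) in the crop), but the arm blocks the top view. I'll descend slowly and watch the force.

Request:
{"method": "move_arm", "body": {"steps": [[[0,0.05,-0.045,0,0],[0,0.05,-0.045,0.1,0],[0,0.05,-0.045,0.2,0],[0,0.05,-0.045,0.25,0],[0,0.05,-0.045,0.25,0]]]}}

```text
time_s: 2.05
tcp_pos: [0.5686, -0.2183, 0.233]
ee_rot: [-179.9, 0.2, -0.1]
wrist_force: [0.4, 0.5, 0.3]
finger_gap: 0.0851
grip_force: 0.0
```

```bash
python3 - <<'E'
from h import *
st();C=cams()
s=r.get_state()["tcp_pos"]
for dy in(-.0425,.0425):print("tips",proj(C["side"],s+[0,dy,-.006]))
print(proj(C["side"],s))
f=lambda i,x,y,w,h,k:cv2.resize(i[y:y+h,x:x+w],None,fx=k,fy=k,interpolation=cv2.INTER_CUBIC)
cv2.imwrite("pics/c4.png",f(C["side"]["image"],300,150,100,90,6))
E
```

```text
{'time_s': np.float64(2.05), 'tcp_pos': array([ 0.5686, -0.2183,  0.233 ]), 'ee_rot': array([-1.799438e+02,  2.038000e-01, -8.500000e-02]), 'wrist_force': array([0.3513, 0.4825, 0.2569]), 'torque': array([ 0.0126,  0.0533, -0.0079]), 'finger_gap': np.float64(0.0851), 'grip_force': np.float64(0.0), 'joint_positions': array([ 22.0797,  24.1895,  -5.5306,  98.3472,   2.6815,  57.8028,
       -74.4909])}
tips [[354.66476548 196.08929467]]
tips [[339.41833814 209.42183804]]
[[347.25524511 200.94149505]]
```

View pics/c4.png

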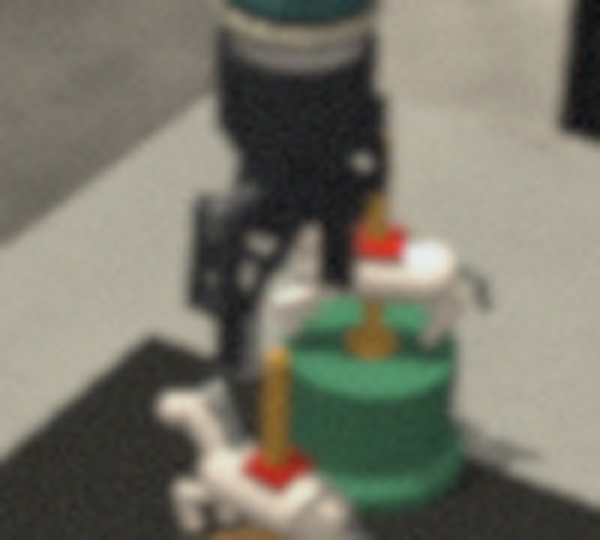

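The side view shows the fingers straddling the pole: tips at about (236,360) and (330,278), with the dome at (279,353) between and below. I'll go down and grip.

Request:
{"method": "move_arm", "body": {"steps": [[[0,0.01,-0.01,0.1,0],[0,0.01,-0.01,0.2,0],[0,0.01,-0.01,0.25,0],[0,0.01,-0.01,0.25,0],[0,0.01,-0.01,0.25,0]]]}}

```text
time_s: 2.57
tcp_pos: [0.5716, -0.2166, 0.198]
ee_rot: [180.0, -0.0, -0.0]
wrist_force: [-0.1, -0.7, 0.5]
finger_gap: 0.0852
grip_force: 0.0
```

Request:
{"method": "move_arm", "body": {"steps": [[[1,0,0,0,0],[1,0,0,0,0],[1,0,0,0,0],[1,0,0,0,0],[1,0,0,0,0],[1,0,0,0,0],[1,0,0,0,0],[1,0,0,0,0]]], "grip_force": 60}}

```text
time_s: 3.23
tcp_pos: [0.5716, -0.2164, 0.1978]
ee_rot: [180.0, -0.0, -0.0]
wrist_force: [0.5, 0.0, 2.4]
finger_gap: 0.0103
grip_force: 58.4
```

```bash
python3 -c "
from h import *;st()"
```

```text
{'time_s': np.float64(3.2333), 'tcp_pos': array([ 0.5716, -0.2164,  0.1978]), 'ee_rot': array([ 1.799832e+02, -3.300000e-02, -8.300000e-03]), 'wrist_force': array([0.5374, 0.0353, 2.4119]), 'torque': array([-0.0008, -0.0126,  0.0269]), 'finger_gap': np.float64(0.0103), 'grip_force': np.float64(58.4053), 'joint_positions': array([ 21.7738,  26.4888,  -5.484 ,  99.9208,   3.0399,  53.6973,
       -74.9452])}
```

Request:
{"method": "move_arm", "body": {"steps": [[[1,0,0,-0.06,0],[1,0,0,-0.15,0],[1,0,0,-0.3,0],[1,0,0,-0.45,0],[1,0,0,-0.6,0],[1,0,0,-0.72,0],[1,0,0,-0.72,0],[1,0,0,-0.72,0]]]}}

```text
time_s: 3.9
tcp_pos: [0.5715, -0.2164, 0.3061]
ee_rot: [180.0, -0.1, -0.0]
wrist_force: [-0.2, 0.5, -2.7]
finger_gap: 0.0108
grip_force: 58.4
```

```bash
python3 -c "
from h import *;st()"
```

```text
{'time_s': np.float64(3.9), 'tcp_pos': array([ 0.5715, -0.2164,  0.3061]), 'ee_rot': array([ 1.799697e+02, -7.720000e-02, -4.100000e-03]), 'wrist_force': array([-0.2087,  0.4697, -2.736 ]), 'torque': array([-0.0017,  0.0524,  0.046 ]), 'finger_gap': np.float64(0.0108), 'grip_force': np.float64(58.3903), 'joint_positions': array([ 21.9562,  20.4011,  -5.6543,  93.8501,   2.166 ,  65.7725,
       -74.236 ])}
```

Request:
{"method": "move_arm", "body": {"steps": [[[1,-0.12,-0.16,0,0],[1,-0.12,-0.36,0,0],[1,-0.12,-0.56,0,0],[1,-0.12,-0.76,0,0],[1,-0.12,-0.95,0,0],[1,-0.12,-0.95,0,0]]]}}

```text
time_s: 4.4
tcp_pos: [0.5524, -0.0661, 0.3036]
ee_rot: [-179.8, 0.2, 0.5]
wrist_force: [-0.6, 0.7, -1.6]
finger_gap: 0.0104
grip_force: 58.6
```

Request:
{"method": "move_arm", "body": {"steps": [[[1,-0.12,-0.16,0,0],[1,-0.12,-0.36,0,0],[1,-0.12,-0.56,0,0],[1,-0.12,-0.76,0,0],[1,-0.12,-0.95,0,0],[1,-0.12,-0.95,0,0]]]}}

```text
time_s: 4.9
tcp_pos: [0.5338, 0.0757, 0.3038]
ee_rot: [-179.8, 0.2, 0.5]
wrist_force: [-0.2, 1.2, -1.6]
finger_gap: 0.0103
grip_force: 58.8
```

Request:
{"method": "move_arm", "body": {"steps": [[[1,-0.13,-0.16,0,0],[1,-0.13,-0.36,0,0],[1,-0.13,-0.56,0,0],[1,-0.13,-0.76,0,0],[1,-0.13,-0.96,0,0],[1,-0.13,-0.96,0,0],[1,-0.13,-0.96,0,0],[1,-0.13,-0.96,0,0]]]}}

```text
time_s: 5.57
tcp_pos: [0.5155, 0.2115, 0.3039]
ee_rot: [179.9, 0.1, -0.0]
wrist_force: [-0.7, -1.1, -2.5]
finger_gap: 0.01
grip_force: 58.9
```

```bash
python3 - <<'E'
from h import *
st();C=cams()
f=lambda i,x,y,w,h,k:cv2.resize(i[y:y+h,x:x+w],None,fx=k,fy=k,interpolation=cv2.INTER_CUBIC)
cv2.imwrite("pics/c5.png",np.hstack([f(C["side"]["image"],234,275,80,90,5),f(C["top"]["image"],185,226,80,90,5)]))
E
```

```text
{'time_s': np.float64(5.5667), 'tcp_pos': array([0.5155, 0.2115, 0.3039]), 'ee_rot': array([ 1.79898e+02,  1.47800e-01, -1.91000e-02]), 'wrist_force': array([-0.6908, -1.1194, -2.4862]), 'torque': array([-0.0101, -0.0623, -0.0061]), 'finger_gap': np.float64(0.01), 'grip_force': np.float64(58.8867), 'joint_positions': array([  -9.9354,   16.4308,  -19.2238,  100.4912,    5.9565,   64.2495,
       -121.0597])}
```

View pics/c5.png

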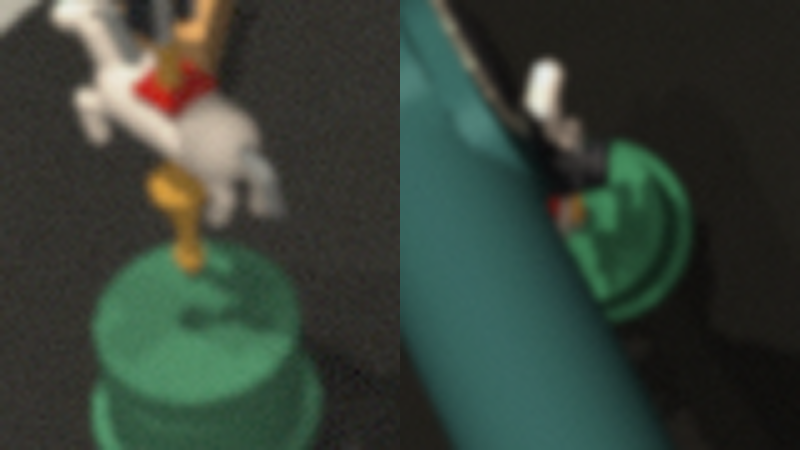

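The side crop shows the foot hanging above the plinth, with the collar at about (177,185), the tip at (190,270) and the hole at (197,318). The top view is mostly blocked. I'll compare this with where an upright pole at the TCP should appear.

```bash
python3 - <<'E'
from h import *
C=cams(); im=C["side"]["image"]
s=r.get_state()["tcp_pos"]
x,y=s[:2]
for n,z in(("saddle",.178+.075),("collar",.176),("collartop",.182),("-22",.154),("-46",.13),("-50",.126),("tip",.116)):
    p=proj(C["side"],[x,y,z])[0]; print(n,p.round(2),"crop",((p-[234,275]+.5)*5-.5).round(0))
# brass mask per row, centre column
sub=im[300:335,250:300].astype(int); m=(sub[:,:,2]-sub[:,:,0]>45)&(sub[:,:,2]>sub[:,:,1])
w=np.clip(sub[:,:,2]-sub[:,:,1],0,None)*m
for i in range(35):
    if m[i].sum(): print(300+i,m[i].sum(),round((w[i]*np.arange(250,300)).sum()/w[i].sum(),2))
E
```

```text
saddle [267.5  288.78] crop [169.  71.]
collar [270.16 311.44] crop [183. 184.]
collartop [269.96 309.75] crop [182. 176.]
-22 [270.87 317.53] crop [186. 215.]
-46 [271.63 324.  ] crop [190. 247.]
-50 [271.76 325.06] crop [191. 252.]
tip [272.07 327.69] crop [192. 265.]
307 4 267.56
308 7 267.92
309 9 267.74
310 11 267.66
311 12 268.08
312 12 268.22
313 11 268.59
314 11 268.74
315 9 268.94
316 8 269.54
317 6 270.52
318 6 270.56
319 5 270.91
320 4 270.57
321 5 270.87
322 5 270.99
323 5 270.99
324 6 271.17
325 6 271.29
326 6 271.4
327 4 271.56
328 3 271.95
```

The pole hangs upright and its column agrees with the hole's to within about 0.5 px. I'll go close and compare again there.

Request:
{"method": "move_arm", "body": {"steps": [[[1,-0.008,-0.007,0.1,0],[1,-0.008,-0.007,0.18,0],[1,-0.008,-0.007,0.2,0],[1,-0.008,-0.007,0.2,0],[1,-0.008,-0.007,0.2,0],[1,-0.008,-0.007,0.2,0]]]}}

```text
time_s: 6.27
tcp_pos: [0.5151, 0.2138, 0.276]
ee_rot: [-180.0, -0.0, -0.0]
wrist_force: [-0.3, 0.1, -1.5]
finger_gap: 0.0102
grip_force: 58.9
```

```bash
python3 - <<'E'
from h import *
st();C=cams(); im=C["side"]["image"]
s=r.get_state()["tcp_pos"]
for z in(s[2]-.188,.08): print(proj(C["side"],[*s[:2],z])[0])
f=lambda i,x,y,w,h,k:cv2.resize(i[y:y+h,x:x+w],None,fx=k,fy=k,interpolation=cv2.INTER_CUBIC)
cv2.imwrite("pics/c6.png",f(im,248,300,50,60,10))
E
```

```text
{'time_s': np.float64(6.2667), 'tcp_pos': array([0.5151, 0.2138, 0.276 ]), 'ee_rot': array([-1.799834e+02, -4.710000e-02, -1.680000e-02]), 'wrist_force': array([-0.3017,  0.0858, -1.5099]), 'torque': array([-0.0017,  0.0385, -0.0277]), 'finger_gap': np.float64(0.0102), 'grip_force': np.float64(58.9467), 'joint_positions': array([ -10.2796,   17.8748,  -19.176 ,  102.434 ,    6.6454,   60.7401,
       -121.8641])}
[272.56439705 335.75598454]
[272.8065087  337.78696497]
```

View pics/c6.png

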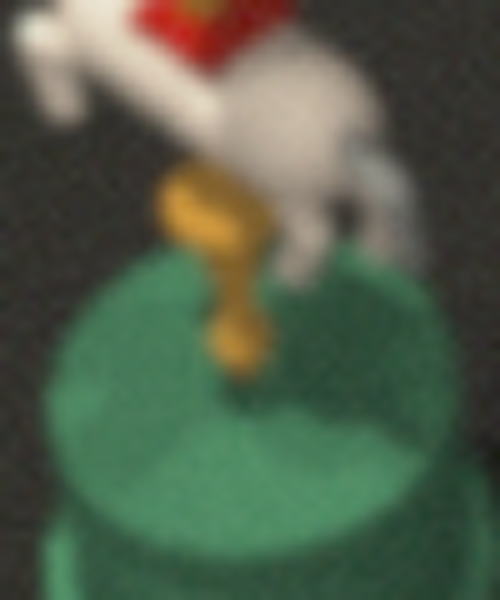

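The tip is at about (243,375) in the crop, right at the hole's dark edge at (235,395). I'll measure the foot's centre line and tip numerically.

```bash
python3 - <<'E'
from h import *
C={}
for k in range(6):
    c=r.read_camera("side"); C.setdefault("i",[]).append(c["image"].astype(float))
im=np.mean(C["i"],0); s=r.get_state()["tcp_pos"]; print(s)
# "brassness": R-G normalised is positive on brass, negative on green
d=im[:,:,2]-im[:,:,1]
print(np.round(d[324:342,264:280]).astype(int))
for v in range(322,338):
    row=d[v,262:282]; b=row.min() if 0 else np.median(np.r_[row[:3],row[-3:]]); w=np.clip(row-b,0,None); w[w<.25*w.max()]=0
    X=s+[0,0,-.188]; 
    print(v,round((w*np.arange(262,282)).sum()/w.sum(),2), round(w.sum()))
for z in np.arange(s[2]-.188,s[2]-.145,.006): print(round(z-s[2]+.128,3),proj(c,[*s[:2],z])[0].round(2))
E
```

```text
[0.51478436 0.21375535 0.27559486]
[[ -6   1  10  25  36  43  46  42  36  28  14   3   4   9  12  10]
 [-33 -34 -26  -8  14  32  37  37  33  22   4  -3   4   9  10   6]
 [-50 -53 -49 -33  -6  19  32  33  28  15  -3  -5   4   9   8   2]
 [-56 -58 -56 -46 -22   7  26  32  25   5 -16 -13  -1   5   5  -4]
 [-58 -58 -56 -51 -35  -5  21  30  22  -2 -27 -27 -12  -5  -6 -14]
 [-56 -56 -55 -52 -39  -9  18  28  22  -2 -28 -36 -26 -20 -20 -27]
 [-54 -55 -53 -47 -34  -6  18  28  25   7 -18 -31 -34 -33 -32 -30]
 [-53 -53 -52 -46 -27   0  20  31  29  18  -2 -21 -32 -33 -32 -31]
 [-53 -52 -50 -45 -22   6  28  35  33  25  12 -10 -27 -33 -33 -30]
 [-52 -52 -52 -46 -20  12  34  40  36  30  18  -4 -24 -30 -31 -31]
 [-52 -52 -51 -46 -23  11  36  43  39  32  16  -6 -23 -29 -29 -29]
 [-53 -52 -52 -49 -32  -1  27  40  39  28   8 -15 -27 -29 -31 -29]
 [-53 -54 -52 -51 -45 -22   6  25  28  18  -3 -24 -30 -30 -30 -30]
 [-52 -52 -52 -52 -50 -39 -17   4  10   1 -14 -30 -32 -30 -29 -30]
 [-52 -52 -52 -52 -51 -44 -31 -16 -12 -16 -27 -32 -32 -30 -30 -31]
 [-53 -52 -52 -52 -51 -46 -36 -28 -29 -30 -33 -34 -34 -33 -32 -30]
 [-53 -52 -52 -52 -52 -48 -41 -36 -35 -36 -37 -39 -40 -40 -38 -33]
 [-54 -53 -53 -53 -53 -52 -51 -47 -45 -45 -43 -46 -49 -47 -45 -40]]
322 268.71 359
323 269.27 337
324 271.02 361
325 272.88 456
326 273.33 532
327 273.71 533
328 273.43 440
329 272.0 320
330 271.34 310
331 271.66 366
332 271.79 417
333 271.63 478
334 271.77 459
335 271.78 415
336 271.91 316
337 272.02 189
-0.06 [272.7 335.9]
-0.054 [272.52 334.38]
-0.048 [272.33 332.85]
-0.042 [272.15 331.3 ]
-0.036 [271.96 329.75]
-0.03 [271.78 328.18]
-0.024 [271.59 326.61]
-0.018 [271.4  325.02]
```

Compared with the hole, the pole needs to move about 0.75 px in u, roughly (-1.5, -1.0) mm. I'll correct that and lower it in stages while watching forces.

Request:
{"method": "move_arm", "body": {"steps": [[[1,-0.01,0.007,0,0],[1,-0.01,0.007,0.03,0],[1,-0.01,0.007,0.06,0],[1,-0.01,0.007,0.09,0],[1,-0.01,0.007,0.09,0],[1,-0.01,0.007,0.09,0]]]}}

```text
time_s: 7.17
tcp_pos: [0.513, 0.2125, 0.2614]
ee_rot: [180.0, 0.1, -0.0]
wrist_force: [-0.5, -0.5, -1.7]
finger_gap: 0.0099
grip_force: 58.9
```

Request:
{"method": "move_arm", "body": {"steps": [[[1,0,0,0.015,0],[1,0,0,0.03,0],[1,0,0,0.045,0],[1,0,0,0.045,0]]]}}

```text
time_s: 7.5
tcp_pos: [0.5131, 0.2125, 0.2547]
ee_rot: [180.0, 0.0, -0.0]
wrist_force: [0.5, -0.6, -1.6]
finger_gap: 0.0102
grip_force: 58.9
```

```bash
python3 -c "
from h import *;st()"
```

```text
{'time_s': np.float64(7.5), 'tcp_pos': array([0.5131, 0.2125, 0.2547]), 'ee_rot': array([ 1.799827e+02,  3.260000e-02, -5.900000e-03]), 'wrist_force': array([ 0.5158, -0.5971, -1.6274]), 'torque': array([-0.0467, -0.0514, -0.054 ]), 'finger_gap': np.float64(0.0102), 'grip_force': np.float64(58.9378), 'joint_positions': array([ -10.4222,   18.946 ,  -19.0283,  103.9958,    7.1497,   58.2626,
       -122.2733])}
```

Request:
{"method": "move_arm", "body": {"steps": [[[1,0,0,0.02,0],[1,0,0,0.04,0],[1,0,0,0.06,0],[1,0,0,0.08,0],[1,0,0,0.08,0]]]}}

```text
time_s: 7.92
tcp_pos: [0.513, 0.2125, 0.2424]
ee_rot: [180.0, 0.1, -0.0]
wrist_force: [-0.2, -0.3, -2.5]
finger_gap: 0.0099
grip_force: 58.9
```

Request:
{"method": "move_arm", "body": {"steps": [[[1,0,0,0.01,0],[1,0,0,0.02,0],[1,0,0,0.03,0],[1,0,0,0.04,0],[1,0,0,0.04,0]]]}}

```text
time_s: 8.33
tcp_pos: [0.5133, 0.2128, 0.2372]
ee_rot: [-180.0, -0.0, -0.0]
wrist_force: [0.2, -0.2, -1.3]
finger_gap: 0.0105
grip_force: 59.0
```

```bash
python3 -c "
from h import *;st()"
```

```text
{'time_s': np.float64(8.3333), 'tcp_pos': array([0.5133, 0.2128, 0.2372]), 'ee_rot': array([-1.799891e+02, -9.200000e-03, -7.000000e-04]), 'wrist_force': array([ 0.1927, -0.1586, -1.3022]), 'torque': array([-0.0081, -0.0819, -0.033 ]), 'finger_gap': np.float64(0.0105), 'grip_force': np.float64(59.0461), 'joint_positions': array([ -10.637 ,   20.0587,  -18.8639,  104.9901,    7.665 ,   56.1737,
       -122.7147])}
```

Request:
{"method": "move_arm", "body": {"steps": [[[1,0,0,0.01,0],[1,0,0,0.02,0],[1,0,0,0.03,0],[1,0,0,0.03,0]]]}}

```text
time_s: 8.67
tcp_pos: [0.5135, 0.2128, 0.2329]
ee_rot: [-180.0, -0.0, -0.0]
wrist_force: [-0.5, -1.1, 0.6]
finger_gap: 0.0099
grip_force: 59.2
```

Request:
{"method": "move_arm", "body": {"steps": [[[1,0,0,0.01,0],[1,0,0,0.02,0],[1,0,0,0.03,0],[1,0,0,0.03,0]]]}}

```text
time_s: 9.0
tcp_pos: [0.5129, 0.2125, 0.2274]
ee_rot: [180.0, 0.1, -0.0]
wrist_force: [0.2, 0.3, -1.5]
finger_gap: 0.0104
grip_force: 59.2
```

Request:
{"method": "move_arm", "body": {"steps": [[[1,0,0,0.01,0],[1,0,0,0.02,0],[1,0,0,0.03,0],[1,0,0,0.03,0]]]}}

```text
time_s: 9.33
tcp_pos: [0.5129, 0.2124, 0.223]
ee_rot: [180.0, 0.1, -0.0]
wrist_force: [0.9, 0.7, -3.4]
finger_gap: 0.0105
grip_force: 59.0
```

Request:
{"method": "move_arm", "body": {"steps": [[[1,0,0,0.01,0],[1,0,0,0.02,0],[1,0,0,0.02,0]]]}}

```text
time_s: 9.58
tcp_pos: [0.5131, 0.2126, 0.2204]
ee_rot: [180.0, 0.0, -0.0]
wrist_force: [0.0, 0.4, -2.4]
finger_gap: 0.01
grip_force: 59.3
```

Request:
{"method": "move_arm", "body": {"steps": [[[1,0,0,0.01,0],[1,0,0,0.02,0],[1,0,0,0.02,0]]]}}

```text
time_s: 9.83
tcp_pos: [0.5131, 0.2126, 0.2174]
ee_rot: [180.0, 0.0, -0.0]
wrist_force: [0.7, 0.1, -1.1]
finger_gap: 0.0104
grip_force: 59.2
```

Request:
{"method": "move_arm", "body": {"steps": [[[1,0,0,0.01,0],[1,0,0,0.02,0],[1,0,0,0.02,0]]]}}

```text
time_s: 10.08
tcp_pos: [0.5131, 0.2126, 0.2144]
ee_rot: [180.0, 0.0, -0.0]
wrist_force: [-0.2, -0.3, -1.6]
finger_gap: 0.0104
grip_force: 59.3
```

```bash
python3 -c "
from h import *;st()"
```

```text
{'time_s': np.float64(10.0833), 'tcp_pos': array([0.5131, 0.2126, 0.2144]), 'ee_rot': array([ 1.799874e+02,  2.070000e-02, -4.600000e-03]), 'wrist_force': array([-0.2382, -0.2866, -1.6469]), 'torque': array([ 0.0553, -0.0705, -0.029 ]), 'finger_gap': np.float64(0.0104), 'grip_force': np.float64(59.2513), 'joint_positions': array([ -10.9399,   21.5813,  -18.5843,  106.2017,    8.3798,   53.5647,
       -123.3097])}
```

Request:
{"method": "move_arm", "body": {"steps": [[[1,0,0,0.01,0],[1,0,0,0.02,0],[1,0,0,0.02,0]]]}}

```text
time_s: 10.33
tcp_pos: [0.5131, 0.2126, 0.2114]
ee_rot: [180.0, 0.0, -0.0]
wrist_force: [-0.4, 0.1, -2.2]
finger_gap: 0.0105
grip_force: 59.2
```

Request:
{"method": "move_arm", "body": {"steps": [[[1,0,0,0.007,0],[1,0,0,0.013,0],[1,0,0,0.013,0]]]}}

```text
time_s: 10.58
tcp_pos: [0.5132, 0.2126, 0.2096]
ee_rot: [180.0, 0.0, -0.0]
wrist_force: [0.4, -0.5, -1.3]
finger_gap: 0.0099
grip_force: 59.3
```

Request:
{"method": "move_arm", "body": {"steps": [[[1,0,0,0.007,0],[1,0,0,0.007,0],[1,0,0,0.007,0]]]}}

```text
time_s: 10.83
tcp_pos: [0.5132, 0.2126, 0.2087]
ee_rot: [180.0, 0.0, -0.0]
wrist_force: [-0.4, -0.1, -1.5]
finger_gap: 0.0098
grip_force: 59.3
```

Request:
{"method": "move_arm", "body": {"steps": [[[1,0,0,0.005,0],[1,0,0,0.005,0],[1,0,0,0.005,0]]]}}

```text
time_s: 11.08
tcp_pos: [0.5132, 0.2127, 0.208]
ee_rot: [180.0, -0.0, -0.0]
wrist_force: [0.6, -1.1, -2.5]
finger_gap: 0.0104
grip_force: 59.3
```

Request:
{"method": "move_arm", "body": {"steps": [[[1,0,0,0.004,0],[1,0,0,0.004,0],[1,0,0,0.004,0]]]}}

```text
time_s: 11.33
tcp_pos: [0.5134, 0.2127, 0.2078]
ee_rot: [-180.0, -0.0, -0.0]
wrist_force: [-1.1, -0.8, 2.2]
finger_gap: 0.0105
grip_force: 59.7
```

Request:
{"method": "move_arm", "body": {"steps": [[[1,0,0,0.003,0],[1,0,0,0.003,0],[1,0,0,0.003,0]]]}}

```text
time_s: 11.58
tcp_pos: [0.5136, 0.2128, 0.2078]
ee_rot: [-180.0, -0.1, -0.0]
wrist_force: [-0.6, -1.4, 5.0]
finger_gap: 0.0104
grip_force: 60.1
```

It's home at z = 0.2078: the force rises while the position stays put. I'll now lift slowly until the clip resists.

Request:
{"method": "move_arm", "body": {"steps": [[[1,0,0,-0.007,0],[1,0,0,-0.014,0],[1,0,0,-0.02,0],[1,0,0,-0.02,0]]]}}

```text
time_s: 11.92
tcp_pos: [0.5132, 0.2126, 0.2097]
ee_rot: [180.0, 0.0, -0.0]
wrist_force: [-0.1, 0.2, -1.1]
finger_gap: 0.0103
grip_force: 59.3
```

Request:
{"method": "move_arm", "body": {"steps": [[[1,0,0,-0.005,0],[1,0,0,-0.01,0],[1,0,0,-0.013,0],[1,0,0,-0.013,0]]]}}

```text
time_s: 12.25
tcp_pos: [0.5132, 0.2127, 0.2119]
ee_rot: [180.0, 0.0, -0.0]
wrist_force: [0.4, 0.4, -1.7]
finger_gap: 0.0106
grip_force: 59.3
```

Request:
{"method": "move_arm", "body": {"steps": [[[1,0,0,-0.005,0],[1,0,0,-0.01,0],[1,0,0,-0.013,0],[1,0,0,-0.013,0]]]}}

```text
time_s: 12.58
tcp_pos: [0.5133, 0.2127, 0.2139]
ee_rot: [-180.0, -0.0, -0.0]
wrist_force: [-0.6, 0.1, -1.2]
finger_gap: 0.0098
grip_force: 59.3
```

Request:
{"method": "move_arm", "body": {"steps": [[[1,0,0,-0.005,0],[1,0,0,-0.01,0],[1,0,0,-0.013,0],[1,0,0,-0.013,0]]]}}

```text
time_s: 12.92
tcp_pos: [0.5133, 0.2127, 0.2159]
ee_rot: [-180.0, -0.0, -0.0]
wrist_force: [-0.4, -0.0, -1.3]
finger_gap: 0.0102
grip_force: 59.3
```

Request:
{"method": "move_arm", "body": {"steps": [[[1,0,0,-0.005,0],[1,0,0,-0.01,0],[1,0,0,-0.013,0],[1,0,0,-0.013,0]]]}}

```text
time_s: 13.25
tcp_pos: [0.5133, 0.2127, 0.2178]
ee_rot: [-180.0, -0.0, -0.0]
wrist_force: [-0.1, 0.6, -2.0]
finger_gap: 0.0099
grip_force: 59.3
```

Request:
{"method": "move_arm", "body": {"steps": [[[1,0,0,-0.005,0],[1,0,0,-0.01,0],[1,0,0,-0.01,0]]]}}

```text
time_s: 13.5
tcp_pos: [0.5133, 0.2127, 0.2194]
ee_rot: [-180.0, -0.0, -0.0]
wrist_force: [0.5, -0.2, -1.4]
finger_gap: 0.0101
grip_force: 59.3
```

Request:
{"method": "move_arm", "body": {"steps": [[[1,0,0,-0.005,0],[1,0,0,-0.01,0],[1,0,0,-0.01,0]]]}}

```text
time_s: 13.75
tcp_pos: [0.5133, 0.2127, 0.2209]
ee_rot: [-180.0, -0.0, -0.0]
wrist_force: [-0.1, -0.1, -1.7]
finger_gap: 0.0104
grip_force: 59.3
```

Request:
{"method": "move_arm", "body": {"steps": [[[1,0,0,-0.005,0],[1,0,0,-0.01,0],[1,0,0,-0.01,0]]]}}

```text
time_s: 14.0
tcp_pos: [0.5133, 0.2127, 0.2224]
ee_rot: [-180.0, -0.0, -0.0]
wrist_force: [1.3, -0.0, -0.8]
finger_gap: 0.0103
grip_force: 59.3
```

Request:
{"method": "move_arm", "body": {"steps": [[[1,0,0,-0.005,0],[1,0,0,-0.01,0],[1,0,0,-0.01,0]]]}}

```text
time_s: 14.25
tcp_pos: [0.513, 0.2125, 0.2234]
ee_rot: [180.0, 0.0, -0.0]
wrist_force: [0.1, 0.1, -4.1]
finger_gap: 0.0103
grip_force: 58.9
```

The clip engages at about 15 mm of lift. I'll build the pull up to about 12 N in small steps.

Request:
{"method": "move_arm", "body": {"steps": [[[1,0,0,-0.005,0],[1,0,0,-0.01,0],[1,0,0,-0.013,0],[1,0,0,-0.013,0]]]}}

```text
time_s: 14.58
tcp_pos: [0.5128, 0.2124, 0.2249]
ee_rot: [180.0, 0.1, -0.0]
wrist_force: [0.7, 1.1, -10.7]
finger_gap: 0.0104
grip_force: 58.4
```

```bash
python3 -c "
from h import *;st()"
```

```text
{'time_s': np.float64(14.5833), 'tcp_pos': array([0.5128, 0.2124, 0.2249]), 'ee_rot': array([ 1.799678e+02,  8.330000e-02, -7.300000e-03]), 'wrist_force': array([  0.7041,   1.0893, -10.7467]), 'torque': array([ 0.136 , -0.2365,  0.0124]), 'finger_gap': np.float64(0.0104), 'grip_force': np.float64(58.3501), 'joint_positions': array([ -10.7818,   20.8569,  -18.7219,  105.6745,    8.0215,   54.8388,
       -123.0119])}
```

Request:
{"method": "move_arm", "body": {"steps": [[[1,0,0,-0.002,0],[1,0,0,-0.005,0],[1,0,0,-0.005,0],[1,0,0,-0.005,0]]]}}

```text
time_s: 14.92
tcp_pos: [0.5128, 0.2124, 0.2257]
ee_rot: [180.0, 0.1, -0.0]
wrist_force: [0.0, 0.7, -14.1]
finger_gap: 0.0104
grip_force: 58.3
```

```bash
python3 -c "
from h import *;st()"
```

```text
{'time_s': np.float64(14.9167), 'tcp_pos': array([0.5128, 0.2124, 0.2257]), 'ee_rot': array([ 1.799632e+02,  7.780000e-02, -7.600000e-03]), 'wrist_force': array([  0.0164,   0.7333, -14.061 ]), 'torque': array([ 0.1117, -0.2266, -0.0024]), 'finger_gap': np.float64(0.0104), 'grip_force': np.float64(58.2991), 'joint_positions': array([ -10.7713,   20.7975,  -18.7308,  105.6289,    8.0016,   54.938 ,
       -122.9934])}
```

Request:
{"method": "move_arm", "body": {"steps": [[[1,0,0,0.001,0],[1,0,0,0.001,0],[1,0,0,0.001,0],[1,0,0,0.001,0],[1,0,0,0.001,0],[1,0,0,0.001,0],[1,0,0,0.001,0],[1,0,0,0.001,0]]]}}

```text
time_s: 15.58
tcp_pos: [0.5131, 0.2126, 0.2261]
ee_rot: [180.0, 0.0, -0.0]
wrist_force: [0.3, 0.7, -14.4]
finger_gap: 0.0101
grip_force: 58.3
```

Request:
{"method": "move_arm", "body": {"steps": [[[1,0,0,0,0],[1,0,0,0,0],[1,0,0,0,0],[1,0,0,0,0],[1,0,0,0,0],[1,0,0,0,0],[1,0,0,0,0],[1,0,0,0,0]]]}}

```text
time_s: 16.25
tcp_pos: [0.5132, 0.2127, 0.2262]
ee_rot: [180.0, 0.0, -0.0]
wrist_force: [-0.3, -0.1, -15.4]
finger_gap: 0.0102
grip_force: 58.3
```

Request:
{"method": "move_arm", "body": {"steps": [[[1,0,0,0,0],[1,0,0,0,0]]]}}

```text
time_s: 16.42
tcp_pos: [0.5132, 0.2126, 0.2262]
ee_rot: [180.0, 0.0, -0.0]
wrist_force: [-0.4, -0.8, -15.3]
finger_gap: 0.0099
grip_force: 58.3
```

The controller crept the force up to a net 13.5 N or so. I'll ease back a little and hold again closer to 12 N.

Request:
{"method": "move_arm", "body": {"steps": [[[1,0,0,0.003,0],[1,0,0,0.003,0],[1,0,0,0.003,0],[1,0,0,0.003,0],[1,0,0,0.003,0],[1,0,0,0.003,0]]]}}

```text
time_s: 16.92
tcp_pos: [0.5133, 0.2127, 0.2259]
ee_rot: [-180.0, -0.0, -0.0]
wrist_force: [-0.9, -0.3, -13.6]
finger_gap: 0.0101
grip_force: 58.5
```

Request:
{"method": "move_arm", "body": {"steps": [[[1,0,0,0,0],[1,0,0,0,0],[1,0,0,0,0],[1,0,0,0,0],[1,0,0,0,0],[1,0,0,0,0],[1,0,0,0,0],[1,0,0,0,0]]]}}

```text
time_s: 17.58
tcp_pos: [0.5132, 0.2127, 0.2258]
ee_rot: [180.0, 0.0, -0.0]
wrist_force: [-0.3, 0.0, -13.0]
finger_gap: 0.0101
grip_force: 58.5
```

Request:
{"method": "move_arm", "body": {"steps": [[[1,0,0,0,0],[1,0,0,0,0],[1,0,0,0,0],[1,0,0,0,0]]]}}

```text
time_s: 17.92
tcp_pos: [0.5133, 0.2127, 0.2258]
ee_rot: [180.0, 0.0, -0.0]
wrist_force: [0.1, -0.1, -13.8]
finger_gap: 0.0102
grip_force: 58.5
```

The pull held, so the clip has caught. Now I'll let it down.

Request:
{"method": "move_arm", "body": {"steps": [[[1,0,0,0.02,0],[1,0,0,0.04,0],[1,0,0,0.06,0],[1,0,0,0.08,0],[1,0,0,0.1,0],[1,0,0,0.105,0],[1,0,0,0.105,0],[1,0,0,0.105,0]]]}}

```text
time_s: 18.58
tcp_pos: [0.5135, 0.2129, 0.2103]
ee_rot: [-180.0, -0.0, -0.0]
wrist_force: [0.1, 0.1, -2.1]
finger_gap: 0.0101
grip_force: 59.9
```

Request:
{"method": "move_arm", "body": {"steps": [[[1,0,0,0.005,0],[1,0,0,0.01,0],[1,0,0,0.013,0],[1,0,0,0.013,0]]]}}

```text
time_s: 18.92
tcp_pos: [0.5132, 0.2126, 0.208]
ee_rot: [180.0, 0.0, -0.0]
wrist_force: [0.3, -0.1, -1.4]
finger_gap: 0.0103
grip_force: 59.8
```

Request:
{"method": "move_arm", "body": {"steps": [[[1,0,0,0.003,0],[1,0,0,0.005,0],[1,0,0,0.005,0],[1,0,0,0.005,0]]]}}

```text
time_s: 19.25
tcp_pos: [0.5134, 0.2128, 0.2078]
ee_rot: [-180.0, -0.0, -0.0]
wrist_force: [-1.1, -0.6, 1.8]
finger_gap: 0.0104
grip_force: 60.3
```

Request:
{"method": "move_arm", "body": {"steps": [[[0,0,0,0,0],[0,0,0,0,0],[0,0,0,0,0],[0,0,0,0,0],[0,0,0,0,0],[0,0,0,0,0],[0,0,0,0,0],[0,0,0,0,0]]]}}

```text
time_s: 19.92
tcp_pos: [0.5132, 0.2126, 0.2073]
ee_rot: [180.0, 0.0, -0.0]
wrist_force: [-0.3, 0.1, 0.1]
finger_gap: 0.0857
grip_force: 0.0
```

Request:
{"method": "move_arm", "body": {"steps": [[[0,0,0,-0.1,0],[0,0,0,-0.3,0],[0,0,0,-0.5,0],[0,0,0,-0.7,0],[0,0,0,-0.8,0],[0,0,0,-0.8,0],[0,0,0,-0.8,0]]]}}

```text
time_s: 20.5
tcp_pos: [0.5134, 0.2127, 0.328]
ee_rot: [-180.0, -0.1, -0.0]
wrist_force: [0.9, 0.1, -1.1]
finger_gap: 0.0855
grip_force: 0.0
```

Request:
{"method": "move_arm", "body": {"steps": [[[0,-0.2,0.3,0,0],[0,-0.4,0.6,0,0],[0,-0.5,0.9,0,0],[0,-0.5,0.9,0,0],[0,-0.5,0.9,0,0],[0,-0.5,0.9,0,0]]]}}

```text
time_s: 21.0
tcp_pos: [0.4373, 0.0761, 0.3263]
ee_rot: [180.0, 0.1, -0.2]
wrist_force: [0.1, 0.5, 0.6]
finger_gap: 0.0852
grip_force: 0.0
```

```bash
python3 - <<'E'
from h import *
st();C=cams()
f=lambda i,x,y,w,h,k:cv2.resize(i[y:y+h,x:x+w],None,fx=k,fy=k,interpolation=cv2.INTER_CUBIC)
cv2.imwrite("pics/c7.png",np.hstack([f(C["side"]["image"],214,255,100,140,4),f(C["top"]["image"],175,206,100,140,4)]))
E
```

```text
{'time_s': np.float64(21.0), 'tcp_pos': array([0.4373, 0.0761, 0.3263]), 'ee_rot': array([ 1.799595e+02,  9.510000e-02, -2.034000e-01]), 'wrist_force': array([0.1128, 0.5424, 0.5593]), 'torque': array([0.0714, 0.0116, 0.023 ]), 'finger_gap': np.float64(0.0852), 'grip_force': np.float64(0.0), 'joint_positions': array([   1.1084,    2.8715,  -15.7402,  112.9655,    0.88  ,   64.3755,
       -105.1985])}
```

View pics/c7.png

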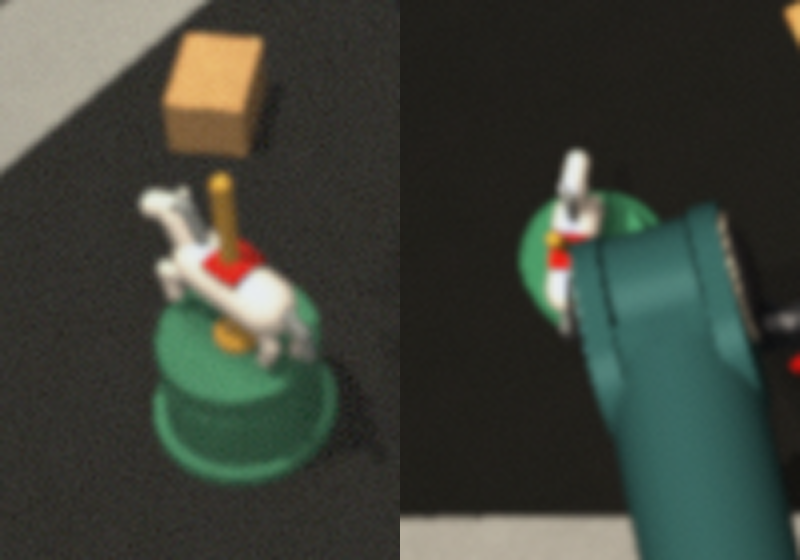

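The horse stands upright on the plinth with its collar at about (233,338), down on the top. The arm is clear of it and the gift box is undisturbed, so I'll hand in.

```bash
python3 -c "
from rig import r
print(r.hand_in())"
```

```text
the job is handed in; nothing more can be done
None
```

The horse is fully home in the green plinth, the clip held a pull of about 12–13.5 N for well over a second, and I lowered it home again, moved the arm clear and handed the job in at about 21 s.

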